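# Refit the support screen and locking ring of a filter head

### The job

The two-head filtration manifold has one head still open. Set the loose perforated screen, lifting knob up, flat and fully home in the mouth of the open head and let go of it; then put the loose black locking ring over it and screw it down clockwise until it is fully home and tight, like the finished head beside it, but gently, without forcing anything. Release everything and leave the other things on the bench where they are.

Things in the scene. Friction and masses are not known exactly. Their poses are not given: they have to be found in the camera images.
- manifold: Steel filtration manifold fixed on the bench: horizontal tube 48 mm thick, 320 mm long, on two feet. Origin on the bench under its middle, y along the tube, valve levers on the -x side. Two upright heads stand on it at y = +85 and -85 mm, rims 160 mm above the bench: one open, one finished with screen and ring (its knob tops out 182 mm above the bench). Which is which varies.
- mouth (a point): Centre of the open head's mouth at rim height, z up. The mouth is a round recess 41.8 mm wide in a neck of 45.6 mm outer diameter (wall 1.9 mm, height 20 mm, a shoulder 54 mm wide below). 4.4 mm below the rim lies a springy rubber gasket (6 N per mm, at most 3 mm) on which the screen rests.
- head_open: The open head, origin on its axis 90 mm below the rim; it stands on a rubber stopper that yields to twisting (4 N m/rad). Neck thread: 4 ribs 90 deg apart, 53.6 mm over all, 2.4 mm thick, tops starting 0.8 mm below the rim, falling 3.4 mm in 54 deg clockwise from above to a stop; gaps of 36 deg. The angle where ribs start varies and is not in this frame: feel or see it.
- gasket (a joint): Compression of the gasket in the open head, m: 0 relaxed (0.0001 under the screen's weight), about 0.0021 with the ring fully home.
- screen_mid (a point): Loose support screen, about 75 g: perforated steel disk 40 mm across, 7 mm thick, foot edge stepped in 1 mm, with a round knob 12 mm thick on its centre, 31 mm high in all; lies on the bench, knob up. The point is on its axis half-way up, 15.5 mm above the underside. Home on the relaxed gasket, its top face stands 2.6 mm above the rim and the point 11.1 mm above it.
- screen: The same screen; origin at the centre of its underside, z up through the knob.
- ring_mid (a point): Loose black locking ring, about 55 g, 62 mm outside, 18 mm high, ribbed, lying right way up on the bench. Top flange 4 mm with a 29 mm hole (the knob passes); skirt 56 mm inside, with 4 lugs on the ring's +-x and +-y axes, in to 48 mm, 6.4 mm long, 3.2 mm high, centres 6.1 mm above its underside. The point is on its axis half-way up, 9 mm above the underside.
- ring: The same ring, origin at the centre of its underside. On the neck ring_mid is 0.3 to 3.7 mm above the rim while lugs lie on ribs (turned anticlockwise they climb 3.6 mm/rad and drop off at a gap), 2.4 mm below once in the gaps, 4.6 mm below fully home, 50 to 75 deg clockwise from there, at the stop. It takes 0.1 to 0.2 N m, at the stop more: 0.3 to 0.5 is tight, over 0.8 N m or 45 N on the neck is forcing it.
- cup_a: Specimen cup with a screw cap, 61 mm in diameter, 73 mm high; origin under its centre. To be left alone.
- cup_b: A second such cup.
- cup_c: A third such cup.
- petri: Covered clear dish, 63 mm in diameter, 15 mm high; origin under its centre. To be left alone.
- marker: Marker pen, 135 mm long along x, 13 mm thick; origin under its middle. To be left alone.
- forceps: Steel forceps, 135 mm long along x, 6 mm high. To be left alone.
- tube_rack: White tube rack with capped tubes, 75 by 200 by 105 mm; origin under its centre. To be left alone.
- reagent: Amber bottle, 64 mm in diameter, 163 mm high. To be left alone.

How it is judged:
By the outcome, as a careful person would: the job done as asked, in the order asked, and still so for the second after the job is handed in, with the robot touching nothing.
It also fails if it takes over 72 s, if anything falls off the work surface, if the arm or the gripper's body presses on something with over 40 N, if the wrist force passes 120 N, or if a joint passes its speed limit or range.

### The arm

A 6-joint arm with a two-finger parallel gripper is mounted at the origin on the work surface. World frame = base frame: x ahead of the robot, y to its left, z up, the work surface at z = 0. Lengths are in m, angles in rad, forces in N, time in s.
With the tool pointing down it reaches from about 0.25 to 0.8 m from the base axis. Payload 8.5 kg.
Tool frame: the origin (TCP) lies between the finger pads; the fingertips stand 25 mm ahead of it and the grasp point (between the pads) lies 6 mm ahead of it; z points along the fingers, y is the direction in which the jaws open and shut (so a half turn about z gives the same grasp; the last joint's range is limited). The gripper opens to 85 mm and grips with 20 to 120 N. Pads are 22 mm wide; open, the fingers measure 114 mm over their backs; the gripper's body (76 mm by 85 mm) begins 54 mm behind the grasp point. The pads swing forward as they close: fully open they stand 13 mm farther back than shut.
Start: joints at [-1.186, 0.238, -0.013, 1.319, 0, 1.571], TCP at [0.197, -0.487, 0.256] pointing down, gripper open.
Joint ranges: [-2.66, 2.66], [-1.03, 1.9], [-1.14, 1.46], [-1.82, 2.27], [-1.45, 1.34], [-3.14, 3.14]. Speed limits (rad/s): [2.22, 2.22, 2.79, 3.14, 3.14, 3.14].

### API

Orientations are given as a rotation vector (axis times angle).
In Python, from rig import * gives the robot as it stands.
- The arm moves only by the tool drive_tool, never from a script. Its arguments are lists of equal length, an entry for each row: "dp": the shift along the tool's x, y, z in cm, a list of three; "roll": the turn about the tool's z in rad. In form: {"dp": [[x, y, z], ...], "roll": [roll, ...]}. A call has exactly 8 rows; each row shifts and turns the pose as measured when the row begins, along the tool's axes as they then stand; what a row does not reach is not made up. A row lasts 1/10 s, in which the tool goes at most 50 mm and 8.59 degrees, less where a joint would pass 70% of its speed; a pose out of reach is approached as far as the arm can. A call with a gripper value outside its range is refused whole. "gripper" is the opening, from 0 (shut) to 1 (fully open), set as the call begins (left out, the last holds). The fingers move at their own pace and stop on an object; "squeeze" is the grip in N (left out, the last holds). Time passes only in rows, so rows that do not move let the fingers close, or fill a call up. It gives the time, the measured TCP pose, the force and the opening at its end, in the units of the state.
- observe(): the state, without advancing time (a new reading comes with each control period).
- snapshot(name): name is "scene" or "top"; returns the picture (420x560x3 uint8, blue, green, red); there is no depth.
- calibration(name): a dict with "vfov" (degrees; the focal length in pixels is half the picture's height over the tangent of half this angle, whatever the lens; pixels are square), "cx", "cy" (the principal point, pixels), "D" ([k1, k2, p1, p2, k3] as OpenCV has them; the pictures are not rectified), "R" (3x3) and "t" (3): a world point X has camera coordinates R X + t. Camera axes: x right, y down, z forward; pixel columns grow to the right and rows downward; lengths in m; the calibration is good to about 2 mm. A picture is of the moment at which its call begins. calibration takes no time and is no camera call.
- hand_in(): hands the job in, once; it reports no verdict.
Trained networks look in the newest picture that a camera, given by its name, has taken for a name from the list of things; names that differ only in an ending like _2 or _b are one class to them, and where a whole thing is asked for, a point or a joint stands for the part that bears it (a point fixed in the world has none). Each returns a list of dicts, best first, with "p" (0 to 1); they miss things now and then, are a little off and sometimes report something else, mostly with a low value. They report only what shows in the picture. A call takes as long as a camera call.
- recognise(camera, target): "pixel" ([row, column] in pixels, amid what is visible of it).
The state is a dict: "clock": time; "joint_pos": joint angles; "qvel": joint speeds; "joint_efforts": joint torques, N m; "tool_pos": TCP position; "tool_rot": TCP orientation; "force": force on the tool from outside, world axes, zero at the start; "torque": the same for the moment, N m; "grip_width": opening from 0.0 (shut) to 1.0 (fully open).
Only numpy, scipy, OpenCV 4.12 (cv2) and the standard library are available. Lean on these libraries where they do the work, as an engineer would, in place of code of your own. Each camera call takes 0.05 s, during which the arm holds its last target. There are 200 camera calls.

## Working session

There is one attempt and no reset: what is moved stays moved. The work goes in short steps, Python scripts to look and compute and a tool call to move; the robot and the scene stay as the last step left them, time stands still between calls to the robot, and variables do not carry over. Pictures are saved under pics/ and viewed, about 8 in all and at most 12, crops included, and the job is handed in when it is done.

Besides the shell and the picture viewer there is one more tool, called after "Request:" as name(argument=value, ...) on one line, values as JSON. drive_tool: Moves the arm, as the interface text tells. Its arguments: {"type":"object","properties":{"dp":{"type":"array"},"roll":{"type":"array"},"gripper":{"type":"number"},"squeeze":{"type":"number"}},"required":["dp","roll"]}

```bash
mkdir -p pics; ls; python3 - <<'E'
from rig import *
import cv2
print(observe())
for n in("scene","top"):
    im=snapshot(n); cv2.imwrite(f"pics/{n}0.png",im)
    c=calibration(n); print(n,c)
    for t in ("screen","ring","head_open","manifold","mouth"):
        try: print(t,recognise(n,t)[:3])
        except Exception as e: print(t,e)
E
```

```text
pics
{'clock': 0.0, 'joint_pos': array([-1.18601942e+00,  2.38782203e-01, -1.42865085e-02,  1.31919444e+00,
       -7.89183501e-06,  1.57076109e+00]), 'qvel': array([ 0.00098949,  0.00159444, -0.00133876,  0.00037655,  0.00068328,
        0.00208115]), 'joint_efforts': array([ 4.39352571e-04, -5.38780224e+01,  3.46433258e+01,  1.84855436e-02,
        6.24680787e-07,  7.47364027e-06]), 'tool_pos': array([ 0.19691021, -0.48624921,  0.2556643 ]), 'tool_rot': array([-3.08220904e+00, -6.00463834e-01,  4.52471846e-04]), 'force': array([-0.07662121, -0.43254478, -0.57183937]), 'torque': array([ 0.04445676,  0.03063981, -0.01929294]), 'grip_width': 1.0006485327901977}
scene {'vfov': 54.29539759666441, 'cx': 277.4187638829447, 'cy': 210.51316270162337, 'D': array([-0.12709538,  0.        ,  0.        ,  0.        ,  0.        ]), 'R': array([[-0.73394141,  0.67917821,  0.00685356],
       [ 0.53427217,  0.58352299, -0.61159968],
       [-0.41938438, -0.44521666, -0.7911377 ]]), 't': array([ 0.3776588 , -0.17349887,  1.3960368 ])}
screen [{'pixel': [279.0, 359.7], 'p': 0.56}]
ring [{'pixel': [197.9, 253.2], 'p': 0.54}]
head_open [{'pixel': [286.1, 276.5], 'p': 0.84}]
manifold [{'pixel': [290.3, 262.3], 'p': 0.57}]
mouth [{'pixel': [288.0, 279.6], 'p': 0.86}]
top {'vfov': 55.04815908987204, 'cx': 279.624078032867, 'cy': 205.8260944439345, 'D': array([-0.08233583,  0.        ,  0.        ,  0.        ,  0.        ]), 'R': array([[-0.02105732, -0.99937754,  0.02830424],
       [-0.99521585,  0.01825128, -0.09598074],
       [ 0.0954044 , -0.03018992, -0.99498069]]), 't': array([-0.01921447,  0.51261223,  1.03638878])}
screen [{'pixel': [240.2, 183.4], 'p': 0.67}]
ring [{'pixel': [228.6, 334.1], 'p': 0.61}]
head_open [{'pixel': [144.7, 206.0], 'p': 0.87}, {'pixel': [242.7, 182.3], 'p': 0.58}]
manifold [{'pixel': [154.1, 240.2], 'p': 0.84}]
mouth [{'pixel': [145.8, 202.5], 'p': 0.72}, {'pixel': [159.7, 111.4], 'p': 0.65}]
```

View pics/scene0.png

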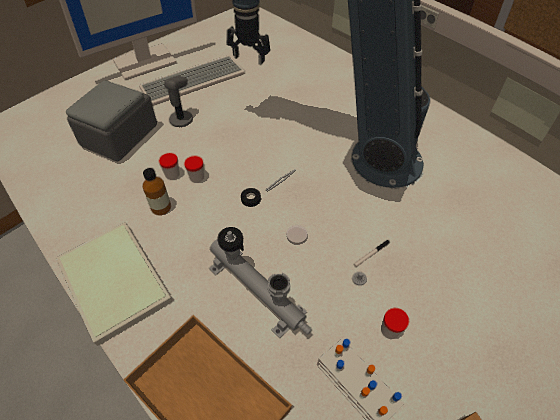

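View pics/top0.png

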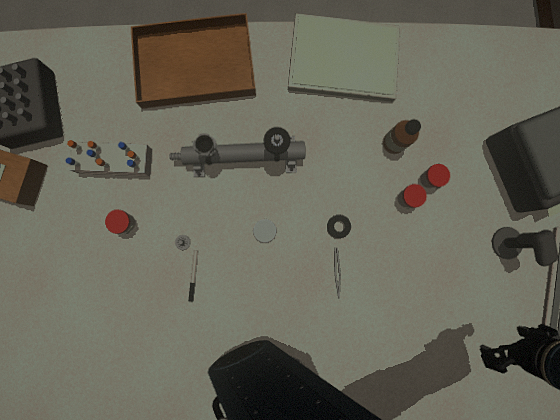

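Scene: the open head is at about (col 279, row 283), the screen at (360,278), the ring at (250,197) and the finished head at (231,237). Top: mouth (205,143), screen (183,242), ring (339,227), finished head (277,139). The forceps lie just below the ring and the marker just below the screen.

```bash
cat > h.py <<'E'
from rig import *
import cv2, numpy as np
from scipy.optimize import least_squares
np.set_printoptions(precision=4,suppress=True)
def cam(n):
    c=calibration(n); f=210/np.tan(np.radians(c['vfov'])/2)
    return np.array([[f,0,c['cx']],[0,f,c['cy']],[0,0,1]]),c['D'],c['R'],c['t']
def proj(n,X):
    K,D,R,t=cam(n); return cv2.projectPoints(np.atleast_2d(np.float64(X)),cv2.Rodrigues(R)[0],t,K,D)[0][:,0]
def ray(n,u,v):
    K,D,R,t=cam(n); p=cv2.undistortPoints(np.array([[[u,v]]],float),K,D)[0,0]
    return -R.T@t, R.T@np.array([p[0],p[1],1])
def atz(n,u,v,z):
    o,d=ray(n,u,v); return o+d*(z-o[2])/d[2]
def crop(n,im,u,v,h=20,s=10):
    M=np.float64([[s,0,s*(h-u)+s/2-.5],[0,s,s*(h-v)+s/2-.5]])
    o=cv2.warpAffine(im,M,(2*h*s,2*h*s),flags=cv2.INTER_CUBIC)
    return o,M
E
python3 - <<'E'
from h import *
# rough positions at relevant height
for n,k,u,v,z in [("scene","mouth",279,283,.16),("top","mouth",205,143,.16),("scene","fin",231,237,.18),("top","fin",277,139,.18),("scene","scr",360,278,.01),("top","scr",183,242,.01),("scene","ring",250,197,.018),("top","ring",339,227,.018)]:
    print(n,k,atz(n,u,v,z))
S=cv2.imread("pics/scene0.png");T=cv2.imread("pics/top0.png")
L=[crop("s",S,279,283,20,6)[0],crop("s",S,360,278,20,6)[0],crop("s",S,250,197,20,6)[0]]
B=[crop("t",T,205,143,20,6)[0],crop("t",T,183,242,20,6)[0],crop("t",T,339,227,20,6)[0]]
o=np.vstack([np.hstack(L),np.hstack(B)]); o=cv2.convertScaleAbs(o,alpha=1.5)
cv2.imwrite("pics/c1.png",o)
E
```

```text
scene mouth [0.6514 0.1515 0.16  ]
top mouth [0.6495 0.1457 0.16  ]
scene fin [ 0.6597 -0.0091  0.18  ]
top fin [ 0.651  -0.0218  0.18  ]
scene scr [0.4247 0.234  0.01  ]
top scr [0.4222 0.2278 0.01  ]
scene ring [ 0.4637 -0.1801  0.018 ]
top ring [ 0.4535 -0.1859  0.018 ]
```

View pics/c1.png

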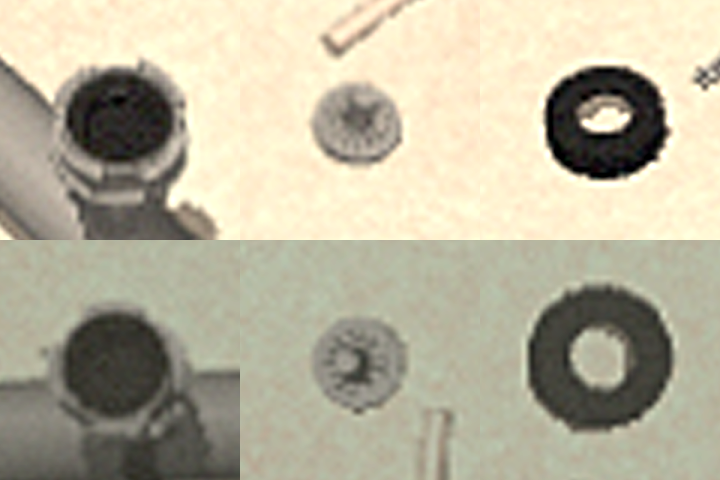

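```bash
python3 - <<'E'
from h import *
from scipy.spatial.transform import Rotation as Ro
o=observe(); print(Ro.from_rotvec(o['tool_rot']).as_matrix(), o['tool_pos'])
P={'mouth':((278.5,281.8),(204,143.3),.16),'scr':((359,278.2),(182.6,242.3),.0035),'ring':((250.5,197.1),(338.6,226.2),.009)}
for k,(a,b,z) in P.items():
    A=atz('scene',*a,z);B=atz('top',*b,z)
    f=lambda X:np.r_[proj('scene',X)[0]-a,proj('top',X)[0]-b]
    r=least_squares(f,(A+B)/2); print(k,A[:2],B[:2],'tri',r.x,r.fun)
tri=[]
E
```

```text
[[ 0.9269  0.3753 -0.    ]
 [ 0.3753 -0.9269  0.    ]
 [ 0.     -0.0001 -1.    ]] [ 0.1971 -0.4866  0.2563]
mouth [0.6501 0.1485] [0.6488 0.148 ] tri [0.6494 0.1481 0.1584] [ 0.1037  0.013   0.0795 -0.0712]
scr [0.4237 0.231 ] [0.4215 0.2303] tri [0.4218 0.2306 0.0005] [ 0.1609  0.0041  0.1191 -0.0987]
ring [ 0.4583 -0.1847] [ 0.456  -0.1865] tri [ 0.4562 -0.1873  0.0049] [ 0.0332  0.0061  0.0212 -0.0196]
```

Request:
drive_tool(dp=[[2.99,-3.62,0],[2.99,-3.62,0],[2.99,-3.62,0],[2.99,-3.62,0],[2.99,-3.62,0],[2.99,-3.62,0],[2.99,-3.62,0],[2.99,-3.62,0]], roll=[0,0,0,0,0,0,0,0], gripper=0.5, squeeze=30)

```text
clock: 1.4
tool_pos: [0.3123, -0.1221, 0.2552]
tool_rot: [3.084, 0.583, 0.005]
force: [0.9, -0.8, -0.7]
grip_width: 0.503
```

Request:
drive_tool(dp=[[2.93,-3.57,1.2],[2.93,-3.57,1.2],[2.93,-3.57,1.2],[2.93,-3.57,1.2],[2.93,-3.57,1.2],[2.93,-3.57,1.2],[2.93,-3.57,1.2],[2.93,-3.57,1.2]], roll=[0,0,0,0,0,0,0,0])

```text
clock: 2.2
tool_pos: [0.4433, 0.212, 0.1606]
tool_rot: [-3.044, -0.671, -0.014]
force: [0.1, -0.2, 0.4]
grip_width: 0.502
```

```bash
cat >> h.py <<'E'
from scipy.spatial.transform import Rotation as Ro
def rel(X,o=None):
    "shift in tool axes (cm) to world point X"
    o=o or observe(); return Ro.from_rotvec(o['tool_rot']).as_matrix().T@(np.array(X)-o['tool_pos'])*100
def yaw(o):
    R=Ro.from_rotvec(o['tool_rot']).as_matrix(); return np.degrees(np.arctan2(R[1,0],R[0,0])),R[:,2]
def show(X):
    o=observe(); print(o['clock'],'pos',o['tool_pos'],'yaw',*yaw(o),'q',o['joint_pos'],'F',o['force'],'T',o['torque'],'g',o['grip_width'],'REL cm',rel(X,o))
E
python3 -c "
from h import *
show([.4225,.2306,.036])"
```

```text
2.2 pos [0.4433 0.212  0.1606] yaw 24.867835557115715 [ 0.0034  0.0261 -0.9997] q [ 0.4332  0.2249 -0.2863  1.0456  0.0223  3.1408] F [ 0.0824 -0.1812  0.4342] T [ 0.0123 -0.0274 -0.0001] g 0.5015244746643666 REL cm [-1.2789 -2.2891 12.498 ]
```

Request:
drive_tool(dp=[[-1.28,-2.29,2.0],[0,0,1.5],[0,0,1.5],[0,0,1],[0,0,0],[0,0,0],[0,0,0],[0,0,0]], roll=[-0.14,-0.14,-0.14,-0.14,-0.14,-0.14,-0.14,0])

```text
clock: 3.0
tool_pos: [0.4236, 0.2347, 0.0959]
tool_rot: [-2.328, -2.082, -0.03]
force: [0.5, -0.2, 0.5]
grip_width: 0.502
```

```bash
python3 -c "
from h import *
show([.4225,.2306,.036])"
```

```text
3.0 pos [0.4236 0.2347 0.0959] yaw 83.61603976430817 [ 0.002   0.0266 -0.9996] q [ 0.4929  0.2734 -0.4071  0.876   0.0225  2.1753] F [ 0.5475 -0.164   0.5303] T [-0.0469 -0.0285  0.0379] g 0.5020770358462872 REL cm [-0.5824 -0.0576  5.9761]
```

Request:
drive_tool(dp=[[-0.58,-0.06,1.2],[0,0,1.5],[0,0,1.5],[0,0,1.2],[0,0,0.5],[0,0,0],[0,0,0],[0,0,0]], roll=[0,0,0,0,0,0,0,0])

```text
clock: 3.8
tool_pos: [0.4242, 0.2313, 0.0369]
tool_rot: [-2.357, -2.05, -0.036]
force: [0.8, 0.5, 0.4]
grip_width: 0.503
```

```bash
python3 -c "
from h import *
show([.4225,.2306,.036])"
```

```text
3.8 pos [0.4242 0.2313 0.0369] yaw 82.04275561258046 [ 0.0058  0.0286 -0.9996] q [ 0.486   0.3406 -0.4955  0.7161  0.0225  2.1959] F [0.8089 0.492  0.3854] T [0.0156 0.0497 0.0161] g 0.5034266353747574 REL cm [-0.0957 -0.1618  0.0867]
```

Request:
drive_tool(dp=[[-0.1,-0.16,0.05],[0,0,0],[0,0,0],[0,0,0],[0,0,0],[0,0,0],[0,0,0],[0,0,0]], roll=[0,0,0,0,0,0,0,0], gripper=0.0)

```text
clock: 4.6
tool_pos: [0.423, 0.2308, 0.0375]
tool_rot: [-2.358, -2.049, -0.039]
force: [0.0, 0.1, -0.9]
grip_width: 0.123
```

```bash
python3 -c "
from h import *
show([.6495,.148,.236])"
```

```text
4.6 pos [0.423  0.2308 0.0375] yaw 81.98384982171322 [ 0.0076  0.0295 -0.9995] q [ 0.4863  0.3367 -0.4999  0.7137  0.0225  2.1973] F [ 0.0226  0.0721 -0.9261] T [0.0024 0.0058 0.0151] g 0.12260445427757337 REL cm [ -4.4335  23.6553 -19.9088]
```

Request:
drive_tool(dp=[[0,0,-4.9],[0,0,-4.9],[0,0,-4.9],[-0.89,4.6,-1.0],[-0.89,4.6,-1.0],[-0.89,4.6,-1.0],[-0.89,4.6,-1.0],[-0.89,4.6,-1.0]], roll=[0,0,0,0,0,0,0,0])

```text
clock: 5.4
tool_pos: [0.6442, 0.1477, 0.2414]
tool_rot: [-2.35, -2.057, -0.036]
force: [0.6, 0.4, -1.1]
grip_width: 0.122
```

```bash
python3 -c "
from h import *
show([.6495,.148,.222])"
```

```text
5.4 pos [0.6442 0.1477 0.2414] yaw 82.40500516764142 [ 0.0053  0.0285 -0.9996] q [0.214  0.4744 0.3043 1.3895 0.0268 1.9176] F [ 0.6163  0.4021 -1.081 ] T [ 0.0251 -0.0115 -0.0456] g 0.1216345021748636 REL cm [0.0392 0.517  1.9455]
```

Request:
drive_tool(dp=[[0.04,0.52,1.6],[0,0,0],[0,0,0],[0,0,0],[0,0,0],[0,0,0],[0,0,0],[0,0,0]], roll=[0,0,0,0,0,0,0,0])

```text
clock: 6.2
tool_pos: [0.651, 0.1474, 0.2259]
tool_rot: [-2.352, -2.057, -0.038]
force: [-0.3, 1.2, -1.0]
grip_width: 0.119
```

```bash
python3 - <<'E'
from h import *
o=observe();show([.6495,.148,.1931])
z=o['tool_rot']
zt=Ro.from_rotvec(o['tool_rot']).as_matrix()[:,2]
C=o['tool_pos']+.0375*zt  # nominal underside centre
print('underside',C)
th=np.linspace(0,2*np.pi,40)
out=[]
for n,u,v in(("scene",279,275),("top",205,143)):
    im=snapshot(n); s=9; c,M=crop(n,im,u,v,22,s)
    c=cv2.convertScaleAbs(c,alpha=1.6)
    def draw(center,r,z,col):
        X=np.c_[center[0]+r*np.cos(th),center[1]+r*np.sin(th),np.full(40,z)]
        p=proj(n,X)@M[:,:2].T+M[:,2]; cv2.polylines(c,[np.int32(np.round(p*8))],True,col,1,cv2.LINE_AA,3)
    draw([.6495,.148],.0209,.16,(0,255,255)); 
    draw(C,.02,C[2]+.007,(0,255,0)); draw(C,.019,C[2],(0,0,255))
    out.append(c)
cv2.imwrite("pics/c2.png",np.hstack(out))
E
```

```text
6.2 pos [0.651  0.1474 0.2259] yaw 82.34861695936432 [ 0.007   0.0286 -0.9996] q [0.2115 0.4889 0.2891 1.3582 0.0265 1.9161] F [-0.2502  1.2347 -0.973 ] T [-0.033  -0.0082  0.0542] g 0.11933681545805387 REL cm [-0.061  -0.17    3.2759]
underside [0.6513 0.1485 0.1884]
```

View pics/c2.png

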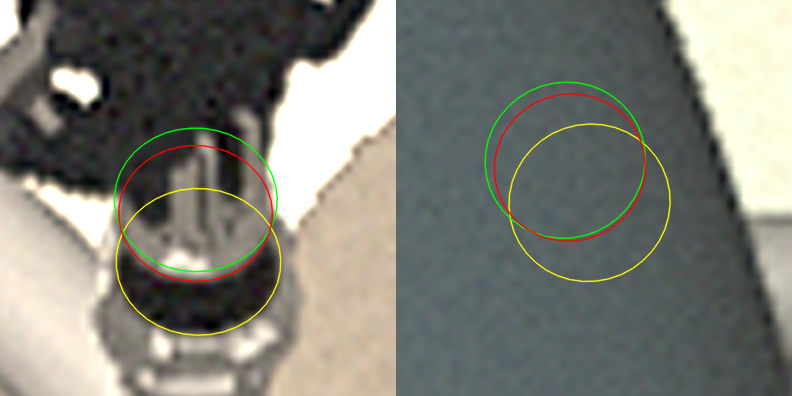

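The scene view shows the held screen (crop centre about 195,205) just above the mouth. The projected mouth circle matches the dark opening, and the held disk matches its prediction to about 1 px. In the top view the arm hides it.

Request:
drive_tool(dp=[[-0.13,-0.15,0.8],[0,0,0.8],[0,0,0.6],[0,0,0.3],[0,0,0],[0,0,0],[0,0,0],[0,0,0]], roll=[0,0,0,0,0,0,0,0])

```text
clock: 7.1
tool_pos: [0.6494, 0.1467, 0.1976]
tool_rot: [-2.352, -2.056, -0.036]
force: [-0.1, -0.3, -1.9]
grip_width: 0.124
```

```bash
cat >> h.py <<'E'
def und():
    o=observe(); zt=Ro.from_rotvec(o['tool_rot']).as_matrix()[:,2]; print('underside',o['tool_pos']+.0375*zt)
E
python3 -c "
from h import *
show([.650,.1483,.1931]);und()"
```

```text
7.1 pos [0.6494 0.1467 0.1976] yaw 82.31784902845918 [ 0.0057  0.0282 -0.9996] q [0.2109 0.4955 0.2281 1.2919 0.0264 1.916 ] F [-0.0559 -0.2555 -1.8501] T [-0.0555 -0.0061 -0.0204] g 0.12363779176293363 REL cm [0.1582 0.0365 0.4562]
underside [0.6496 0.1477 0.1601]
```

Request:
drive_tool(dp=[[0.05,0.03,0],[0,0,0.1],[0,0,0.1],[0,0,0.0],[0,0,0],[0,0,0],[0,0,0],[0,0,0]], roll=[0,0,0,0,0,0,0,0])

```text
clock: 7.9
tool_pos: [0.6501, 0.1473, 0.1961]
tool_rot: [-2.352, -2.056, -0.037]
force: [0.8, -0.1, -1.2]
grip_width: 0.125
```

```bash
python3 -c "
from h import *
show([.650,.1483,.1931]);und()"
```

```text
7.9 pos [0.6501 0.1473 0.1961] yaw 82.32168733038998 [ 0.0068  0.0285 -0.9996] q [0.2116 0.4967 0.2262 1.2877 0.0265 1.9167] F [ 0.8056 -0.1244 -1.1741] T [-0.0046 -0.0025  0.022 ] g 0.12452421787442303 REL cm [ 0.0881 -0.0237  0.3027]
underside [0.6504 0.1484 0.1586]
```

Request:
drive_tool(dp=[[0,0,0.1],[0,0,0.1],[0,0,0.1],[0,0,0.05],[0,0,0],[0,0,0],[0,0,0],[0,0,0]], roll=[0,0,0,0,0,0,0,0])

```text
clock: 8.7
tool_pos: [0.6501, 0.1474, 0.1928]
tool_rot: [-2.352, -2.056, -0.038]
force: [0.2, -0.6, -0.4]
grip_width: 0.127
```

```bash
python3 -c "
from h import *
show([.650,.1483,.1931]);und()"
```

```text
8.7 pos [0.6501 0.1474 0.1928] yaw 82.3223672690683 [ 0.0073  0.0287 -0.9996] q [0.2118 0.4976 0.2194 1.2794 0.0265 1.9168] F [ 0.1986 -0.5807 -0.3884] T [-0.0041  0.0911  0.0184] g 0.12736103613822333 REL cm [ 0.0841 -0.0243 -0.0238]
underside [0.6504 0.1485 0.1554]
```

Request:
drive_tool(dp=[[0,0,0.1],[0,0,0],[0,0,0],[0,0,0],[0,0,0],[0,0,0],[0,0,0],[0,0,0]], roll=[0,0,0,0,0,0,0,0])

```text
clock: 9.5
tool_pos: [0.6502, 0.1474, 0.1925]
tool_rot: [-2.353, -2.057, -0.039]
force: [-1.0, -0.6, 2.1]
grip_width: 0.122
```

Request:
drive_tool(dp=[[0,0,0],[0,0,0],[0,0,0],[0,0,0],[0,0,-0.2],[0,0,-2],[0,0,-4],[0,0,-4]], roll=[0,0,0,0,0,0,0,0], gripper=0.45)

```text
clock: 10.3
tool_pos: [0.6471, 0.1441, 0.2902]
tool_rot: [-2.348, -2.053, -0.023]
force: [1.1, 0.2, 0.6]
grip_width: 0.452
```

```bash
python3 -c "
from h import *
show([.457,-.1857,.2])"
```

```text
10.3 pos [0.6471 0.1441 0.2902] yaw 82.31662475111216 [-0.0037  0.0263 -0.9996] q [0.2079 0.4818 0.4399 1.5271 0.0265 1.9127] F [1.1041 0.1929 0.5888] T [ 0.0299 -0.0212 -0.0159] g 0.45237906447959925 REL cm [-35.4431 -14.3698   8.2236]
```

```bash
cat >> h.py <<'E'
def plan(X,n,roll):
    o=observe(); R=Ro.from_rotvec(o['tool_rot']).as_matrix(); d=(np.array(X)-o['tool_pos'])/n*100
    for i in range(n):
        print(np.round((R@Ro.from_rotvec([0,0,roll*i]).as_matrix()).T@d,2).tolist(),end=',')
    print()
E
python3 -c "
from h import *
plan([.457,-.1857,.22],8,-.14)"
```

```text
[-4.42, -1.8, 0.78],[-4.13, -2.4, 0.78],[-3.75, -2.95, 0.78],[-3.31, -3.45, 0.78],[-2.79, -3.87, 0.78],[-2.23, -4.23, 0.78],[-1.61, -4.49, 0.78],[-0.97, -4.68, 0.78],
```

Request:
drive_tool(dp=[[-4.42,-1.8,0.78],[-4.13,-2.4,0.78],[-3.75,-2.95,0.78],[-3.31,-3.45,0.78],[-2.79,-3.87,0.78],[-2.23,-4.23,0.78],[-1.61,-4.49,0.78],[-0.97,-4.68,0.78]], roll=[-0.14,-0.14,-0.14,-0.14,-0.14,-0.14,-0.14,-0.14], gripper=0.92)

```text
clock: 11.1
tool_pos: [0.4719, -0.1806, 0.2279]
tool_rot: [0.889, 2.999, 0.053]
force: [0.8, -0.2, 0.7]
grip_width: 0.923
```

Request:
drive_tool(dp=[[0,0,0],[0,0,0],[0,0,0],[0,0,0],[0,0,0],[0,0,0],[0,0,0],[0,0,0]], roll=[-0.15,-0.15,-0.15,-0.15,-0.15,-0.15,-0.15,-0.15])

```text
clock: 11.9
tool_pos: [0.4676, -0.1869, 0.229]
tool_rot: [-0.955, 2.961, 0.029]
force: [0.5, -0.0, 0.6]
grip_width: 0.924
```

Request:
drive_tool(dp=[[0,0,0],[0,0,0],[0,0,0],[0,0,0],[0,0,0],[0,0,0],[0,0,0],[0,0,0]], roll=[-0.15,-0.15,-0.15,-0.15,-0.15,-0.15,-0.15,-0.15])

```text
clock: 12.7
tool_pos: [0.468, -0.1871, 0.2312]
tool_rot: [-2.455, 1.901, -0.007]
force: [0.2, -0.1, -0.4]
grip_width: 0.923
```

```bash
python3 - <<'E'
from h import *
show([.457,-.1857,.1])
im=snapshot("scene"); im2=snapshot("top")
a=crop("s",im,279,275,22,9)[0]; b=crop("s",im2,205,143,22,9)[0]
cv2.imwrite("pics/c3.png",cv2.convertScaleAbs(np.hstack([a,b]),alpha=1.6))
E
```

```text
12.7 pos [ 0.468  -0.1871  0.2312] yaw -75.47654143073083 [ 0.026   0.0257 -0.9993] q [-0.3993  0.2023 -0.1265  1.2281  0.0338 -2.223 ] F [ 0.2008 -0.134  -0.4255] T [0.0375 0.0277 0.0262] g 0.9227479336590105 REL cm [-0.1704  1.4405 13.083 ]
```

View pics/c3.png

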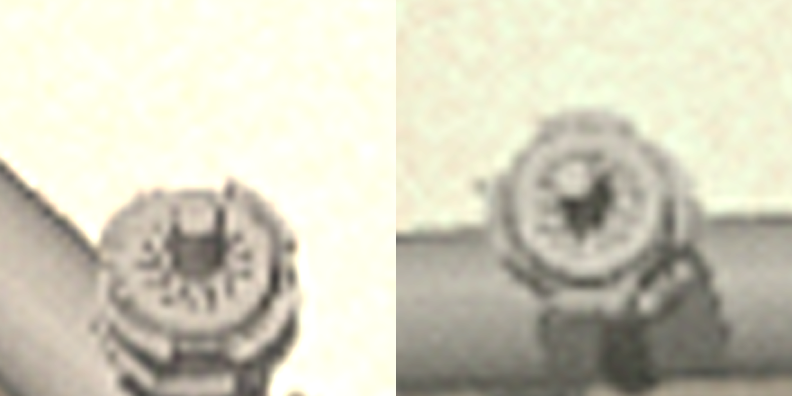

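The scene and top crops show the screen seated flat and concentric in the mouth, knob up (scene crop about 195,255; top crop about 590,210).

Request:
drive_tool(dp=[[0,0,1],[0,0,1],[0,0,1],[0,0,1],[0,0,1],[0,0,0],[0,0,0],[0,0,0]], roll=[-0.15,-0.15,-0.15,-0.15,-0.15,-0.15,-0.1,0])

```text
clock: 13.6
tool_pos: [0.4761, -0.169, 0.1805]
tool_rot: [-3.078, 0.554, -0.034]
force: [-0.6, 0.2, -0.4]
grip_width: 0.921
```

```bash
python3 -c "
from h import *
show([.457,-.1857,.1])"
```

```text
13.6 pos [ 0.4761 -0.169   0.1805] yaw -20.401310046513125 [ 0.0237  0.0105 -0.9997] q [-0.3512  0.2298 -0.2247  1.0977  0.018  -3.1367] F [-0.5859  0.1912 -0.4476] T [-0.0315  0.011   0.0561] g 0.9212731902029254 REL cm [-1.3576  2.3723  7.9869]
```

Request:
drive_tool(dp=[[-0.7,1.2,0],[-0.7,1.2,0],[0,0,0],[0,0,0],[0,0,0],[0,0,0],[0,0,0],[0,0,0]], roll=[0,0,0,0,0,0,0,0])

```text
clock: 14.4
tool_pos: [0.4563, -0.1788, 0.1805]
tool_rot: [-3.078, 0.601, -0.033]
force: [0.3, 0.6, -0.4]
grip_width: 0.917
```

```bash
python3 -c "
from h import *
show([.457,-.1857,.1])"
```

```text
14.4 pos [ 0.4563 -0.1788  0.1805] yaw -22.090364086436505 [ 0.0217  0.0013 -0.9998] q [-0.3787  0.2043 -0.2588  1.0881  0.0093 -3.1348] F [ 0.3213  0.6466 -0.4399] T [-0.0107 -0.0234 -0.0308] g 0.9174167454024685 REL cm [0.1709 0.6901 8.0475]
```

Request:
drive_tool(dp=[[0.3,0.69,2],[0,0,3],[0,0,3],[0,0,2.5],[0,0,2],[0,0,0],[0,0,0],[0,0,0]], roll=[0,0,0,0,0,0,0,0])

```text
clock: 15.2
tool_pos: [0.4628, -0.1849, 0.0535]
tool_rot: [-3.08, 0.604, -0.039]
force: [-0.0, 0.6, 0.2]
grip_width: 0.922
```

```bash
python3 -c "
from h import *
show([.457,-.1857,.023])"
```

```text
15.2 pos [ 0.4628 -0.1849  0.0535] yaw -22.201896804811646 [ 0.0252 -0.0018 -0.9997] q [-0.3846  0.3372 -0.4443  0.7652  0.0078 -3.1387] F [-0.0113  0.6364  0.2173] T [-0.0321  0.0283 -0.0234] g 0.9220495729113517 REL cm [-0.5777  0.312   3.0334]
```

Request:
drive_tool(dp=[[-0.58,0.31,1.0],[0,0,1.2],[0,0,0.8],[0,0,0],[0,0,0],[0,0,0],[0,0,0],[0,0,0]], roll=[0,0,0,0,0,0,0,0])

```text
clock: 16.0
tool_pos: [0.4588, -0.1856, 0.0255]
tool_rot: [-3.081, 0.607, -0.05]
force: [-0.5, -0.2, 0.2]
grip_width: 0.922
```

```bash
python3 -c "
from h import *
show([.457,-.1857,.023])"
```

```text
16.0 pos [ 0.4588 -0.1856  0.0255] yaw -22.3026191536802 [ 0.0315 -0.0056 -0.9995] q [-0.3883  0.3649 -0.4948  0.6798  0.0067 -3.1407] F [-0.5225 -0.2093  0.2367] T [ 0.0313  0.0045 -0.0133] g 0.9219438298693142 REL cm [-0.1731  0.0748  0.2488]
```

Request:
drive_tool(dp=[[-0.17,0.07,0.2],[0,0,0],[0,0,0],[0,0,0],[0,0,0],[0,0,0],[0,0,0],[0,0,0]], roll=[0,0,0,0,0,0,0,0], gripper=0.5, squeeze=25)

```text
clock: 16.8
tool_pos: [0.4572, -0.1854, 0.0237]
tool_rot: [-3.082, 0.608, -0.051]
force: [-0.7, 0.2, 1.2]
grip_width: 0.719
```

Request:
drive_tool(dp=[[0,0,0],[0,0,0],[0,0,0],[0,0,0],[0,0,0],[0,0,0],[0,0,0],[0,0,0]], roll=[0,0.02,0.15,0.15,0.15,0.15,0.15,0.15], gripper=0.85)

```text
clock: 17.6
tool_pos: [0.4573, -0.1854, 0.0236]
tool_rot: [-2.473, 1.913, -0.045]
force: [0.2, -1.2, 0.4]
grip_width: 0.85
```

```bash
python3 -c "
from h import *
show([.457,-.1857,.023])"
```

```text
17.6 pos [ 0.4573 -0.1854  0.0236] yaw -75.4579288741899 [ 0.032  -0.0061 -0.9995] q [-0.3888  0.3652 -0.5014  0.6722  0.0065 -2.2135] F [ 0.2302 -1.2257  0.4054] T [-0.0251  0.0316  0.0213] g 0.8499855883437079 REL cm [0.0251 0.037  0.0571]
```

Request:
drive_tool(dp=[[0,0,0],[0,0,0],[0,0,0],[0,0,0],[0,0,0],[0,0,0],[0,0,0],[0,0,0]], roll=[0,0,0,0,0,0,0,0], gripper=0.5, squeeze=20)

```text
clock: 18.4
tool_pos: [0.4573, -0.1854, 0.0239]
tool_rot: [-2.48, 1.903, -0.046]
force: [-0.6, 0.2, 2.4]
grip_width: 0.723
```

```bash
python3 -c "
from h import *
show([.457,-.1857,.023])"
```

```text
18.4 pos [ 0.4573 -0.1854  0.0239] yaw -75.02058037562986 [ 0.0323 -0.0061 -0.9995] q [-0.3888  0.3647 -0.5012  0.6728  0.0066 -2.2212] F [-0.5883  0.2178  2.3883] T [0.0845 0.105  0.0184] g 0.7234142459919259 REL cm [0.0238 0.044  0.0921]
```

Request:
drive_tool(dp=[[0,0,0],[0,0,0],[0,0,-1.5],[0,0,-4.8],[0,0,-4.8],[0,0,0],[0,0,0],[0,0,0]], roll=[0,0,0,0.15,0.15,0.15,0.15,0.15], gripper=0.9)

```text
clock: 19.2
tool_pos: [0.4534, -0.1847, 0.139]
tool_rot: [-1.599, 2.676, -0.033]
force: [-0.0, -0.0, 0.5]
grip_width: 0.902
```

```bash
python3 -c "
from h import *
show([.457,-.1857,.023])"
```

```text
19.2 pos [ 0.4534 -0.1847  0.139 ] yaw -118.2819454564366 [ 0.0311 -0.0059 -0.9995] q [-0.3905  0.2286 -0.3428  0.9684  0.0064 -1.4674] F [-0.0411 -0.0471  0.4936] T [-0.0174  0.0339  0.007 ] g 0.9018879933137539 REL cm [ 0.0327 -0.0172 11.6063]
```

Request:
drive_tool(dp=[[0,0,2],[0,0,2],[0,0,2],[0,0,2],[0,0,1],[0,0,0],[0,0,0],[0,0,0]], roll=[0.14,0.15,0.15,0.15,0.15,0.15,0.15,0.15])

```text
clock: 20.0
tool_pos: [0.4568, -0.1855, 0.046]
tool_rot: [0.185, 3.103, -0.007]
force: [0.6, 0.0, -0.4]
grip_width: 0.901
```

```bash
python3 -c "
from h import *
show([.4573,-.1854,.0225])"
```

```text
20.0 pos [ 0.4568 -0.1855  0.046 ] yaw 173.1846865391979 [ 0.0329 -0.0067 -0.9994] q [-0.3893  0.3341 -0.4752  0.7285  0.0063 -0.2702] F [ 0.5561  0.0247 -0.4014] T [-0.0388  0.0937  0.0073] g 0.9005475753293105 REL cm [0.032  0.0222 2.3469]
```

Request:
drive_tool(dp=[[0.03,0.02,1.0],[0,0,0.8],[0,0,0.45],[0,0,0.05],[0,0,0],[0,0,0],[0,0,0],[0,0,0]], roll=[0,0,0,0,0,0,0,0])

```text
clock: 20.8
tool_pos: [0.4571, -0.1853, 0.0204]
tool_rot: [0.168, 3.105, -0.007]
force: [-0.1, 0.3, 0.4]
grip_width: 0.903
```

Request:
drive_tool(dp=[[0,0,0],[0,0,0],[0,0,0],[0,0,0],[0,0,0],[0,0,0],[0,0,0],[0,0,0]], roll=[0,0,0,0,0,0,0,0], gripper=0.5, squeeze=40)

```text
clock: 21.6
tool_pos: [0.4573, -0.1854, 0.0213]
tool_rot: [0.168, 3.103, -0.008]
force: [-0.1, 0.0, -1.1]
grip_width: 0.72
```

```bash
python3 -c "
from h import *
show([.6495,.148,.26])
plan([.6495,.148,.265],8,0)"
```

```text
21.6 pos [ 0.4573 -0.1854  0.0213] yaw 173.82308323149417 [ 0.0332 -0.0069 -0.9994] q [-0.3887  0.3677 -0.5054  0.6643  0.0062 -0.2808] F [-0.0818  0.0266 -1.0986] T [0.0423 0.0139 0.0003] g 0.719715593241979 REL cm [-16.3139  35.1397 -23.4456]
[-2.04, 4.39, -2.99],[-2.04, 4.39, -2.99],[-2.04, 4.39, -2.99],[-2.04, 4.39, -2.99],[-2.04, 4.39, -2.99],[-2.04, 4.39, -2.99],[-2.04, 4.39, -2.99],[-2.04, 4.39, -2.99],
```

Request:
drive_tool(dp=[[0,0,-4],[0,0,-4.9],[0,0,-4.9],[0,0,-4.9],[-1,2.2,-4.2],[-2.0,4.3,0],[-2.0,4.3,0],[-2.0,4.3,0]], roll=[0,0,0,0,0,0,0,0])

```text
clock: 22.4
tool_pos: [0.5353, -0.0409, 0.2625]
tool_rot: [0.183, 3.102, -0.007]
force: [1.1, -1.0, -0.4]
grip_width: 0.715
```

```bash
python3 -c "
from h import *
show([.6495,.148,.24])"
```

```text
22.4 pos [ 0.5353 -0.0409  0.2625] yaw 173.26502780131702 [ 0.0341 -0.0062 -0.9994] q [-0.0743  0.2318 -0.0067  1.2978 -0.0037  0.0432] F [ 1.0669 -0.963  -0.3576] T [-0.0321 -0.0715  0.0129] g 0.7146057128415595 REL cm [-9.038  20.102   2.5201]
```

Request:
drive_tool(dp=[[-1.8,4.0,0],[-1.8,4.0,0],[-1.8,4.0,0],[-1.8,4.0,0],[-1.8,4.0,0],[0,0,0],[0,0,0],[0,0,0]], roll=[0,0,0,0,0,0,0,0])

```text
clock: 23.2
tool_pos: [0.6531, 0.1619, 0.2625]
tool_rot: [0.173, 3.103, -0.007]
force: [-0.2, 0.0, -0.5]
grip_width: 0.72
```

```bash
python3 -c "
from h import *
show([.6497,.1485,.195])"
```

```text
23.2 pos [0.6531 0.1619 0.2625] yaw 173.61958078589157 [ 0.033  -0.0062 -0.9994] q [ 0.2489  0.4785  0.3642  1.426  -0.0142  0.3601] F [-0.1544  0.0042 -0.4515] T [ 0.0045  0.1122 -0.0342] g 0.7204275653071621 REL cm [ 0.4136 -1.3514  6.7451]
```

Request:
drive_tool(dp=[[0.41,-1.35,1.5],[0,0,1.5],[0,0,1.5],[0,0,1.0],[0,0,0.5],[0,0,0],[0,0,0],[0,0,0]], roll=[0,0,0,0,0,0,0,0])

```text
clock: 24.0
tool_pos: [0.6478, 0.1415, 0.2043]
tool_rot: [0.184, 3.099, -0.006]
force: [-0.6, -0.4, -1.1]
grip_width: 0.714
```

```bash
python3 -c "
from h import *
show([.6497,.1485,.180])"
```

```text
24.0 pos [0.6478 0.1415 0.2043] yaw 173.2109419739171 [ 0.0365 -0.0063 -0.9993] q [ 0.2211  0.4713  0.2041  1.2693 -0.0141  0.3394] F [-0.6275 -0.3741 -1.089 ] T [ 0.0251 -0.0223 -0.0453] g 0.7142365006029154 REL cm [-0.019   0.7226  2.4271]
```

Request:
drive_tool(dp=[[-0.02,0.7,0],[0,0,0],[0,0,0.8],[0,0,0.7],[0,0,0.3],[0,0,0],[0,0,0],[0,0,0]], roll=[0,0,0,0,0,0,0,0])

```text
clock: 24.8
tool_pos: [0.6499, 0.1496, 0.1852]
tool_rot: [0.182, 3.099, -0.006]
force: [0.0, 0.0, -0.9]
grip_width: 0.714
```

```bash
python3 - <<'E'
from h import *
show([.6497,.1485,.1755])
im=snapshot("scene"); a=crop("s",im,279,275,30,12)[0]
cv2.imwrite("pics/c4.png",cv2.convertScaleAbs(a[:600],alpha=2.2))
E
```

```text
24.8 pos [0.6499 0.1496 0.1852] yaw 173.2634826772468 [ 0.0373 -0.006  -0.9993] q [ 0.2324  0.4852  0.1781  1.2288 -0.0145  0.3498] F [ 0.0328  0.0496 -0.9007] T [-0.0369 -0.0107 -0.0086] g 0.7136709854488741 REL cm [ 0.0422 -0.1139  0.9676]
```

View pics/c4.png

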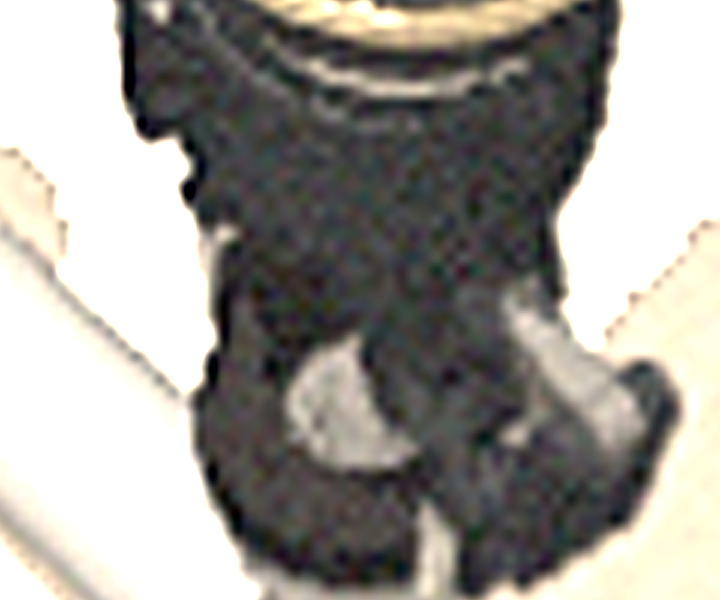

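The ring (crop centre about 390,430) sits over the screen in the gripper, with the screen's face visible through its hole.

Request:
drive_tool(dp=[[0.04,-0.11,0.2],[0,0,0.2],[0,0,0.2],[0,0,0.15],[0,0,0],[0,0,0],[0,0,0],[0,0,0]], roll=[0,0,0,0,0,0,0,0])

```text
clock: 25.65
tool_pos: [0.6499, 0.1484, 0.1776]
tool_rot: [0.183, 3.098, -0.005]
force: [-0.5, 0.1, -1.2]
grip_width: 0.717
```

```bash
python3 -c "
from h import *
show([.6497,.1485,.1755])"
```

```text
25.65 pos [0.6499 0.1484 0.1776] yaw 173.2503716641663 [ 0.0383 -0.0058 -0.9992] q [ 0.2305  0.4874  0.1621  1.2095 -0.0144  0.3481] F [-0.4629  0.0611 -1.226 ] T [-0.0472  0.0635  0.0592] g 0.7165851843278316 REL cm [0.0312 0.01   0.211 ]
```

Position is good and there's no contact yet. Continuing in small steps.

Request:
drive_tool(dp=[[0,0,0.1],[0,0,0.1],[0,0,0.1],[0,0,0.05],[0,0,0],[0,0,0],[0,0,0],[0,0,0]], roll=[0,0,0,0,0,0,0,0])

```text
clock: 26.45
tool_pos: [0.6499, 0.1485, 0.1739]
tool_rot: [0.182, 3.098, -0.005]
force: [0.1, 0.1, -0.1]
grip_width: 0.718
```

```bash
python3 -c "
from h import *
show([.6497,.1485,.1699])"
```

```text
26.45 pos [0.6499 0.1485 0.1739] yaw 173.25890092096057 [ 0.0382 -0.0056 -0.9993] q [ 0.2306  0.4893  0.1556  1.2013 -0.0142  0.348 ] F [ 0.1253  0.1315 -0.105 ] T [0.0202 0.1145 0.0093] g 0.7182307957873113 REL cm [0.036  0.0005 0.4004]
```

Request:
drive_tool(dp=[[0,0,0.1],[0,0,0.05],[0,0,0],[0,0,0],[0,0,0],[0,0,0],[0,0,0],[0,0,0]], roll=[0,0,0,0,0,0,0,0])

```text
clock: 27.25
tool_pos: [0.6499, 0.1485, 0.1723]
tool_rot: [0.182, 3.098, -0.005]
force: [-0.3, 0.7, -0.1]
grip_width: 0.715
```

```bash
python3 -c "
from h import *
show([.6497,.1485,.1699])"
```

```text
27.25 pos [0.6499 0.1485 0.1723] yaw 173.25825663153017 [ 0.0381 -0.0056 -0.9993] q [ 0.2306  0.4901  0.1529  1.1977 -0.0142  0.348 ] F [-0.2655  0.669  -0.078 ] T [-0.0061  0.1101  0.0698] g 0.7151487802711423 REL cm [0.0337 0.0015 0.2418]
```

Request:
drive_tool(dp=[[0,0,0.1],[0,0,0.08],[0,0,0],[0,0,0],[0,0,0],[0,0,0],[0,0,0],[0,0,0]], roll=[0,0,0,0,0,0,0,0])

```text
clock: 28.05
tool_pos: [0.6499, 0.1484, 0.1703]
tool_rot: [0.183, 3.098, -0.005]
force: [-0.8, 0.2, -0.6]
grip_width: 0.719
```

```bash
python3 -c "
from h import *
show([.6497,.1485,.1699])"
```

```text
28.05 pos [0.6499 0.1484 0.1703] yaw 173.25637870782776 [ 0.038  -0.0056 -0.9993] q [ 0.2305  0.4912  0.1495  1.1934 -0.0141  0.348 ] F [-0.7813  0.1817 -0.6088] T [ 0.0589  0.1363 -0.0018] g 0.7185041330287807 REL cm [0.0271 0.0041 0.0416]
```

Request:
drive_tool(dp=[[0,0,0.05],[0,0,0],[0,0,0],[0,0,0],[0,0,0.02],[0,0,0.02],[0,0,0],[0,0,0]], roll=[0,0,0.1,0.1,0.1,0.1,0,0])

```text
clock: 28.85
tool_pos: [0.6501, 0.1481, 0.1695]
tool_rot: [0.812, 2.995, 0.006]
force: [-0.9, 0.1, -0.5]
grip_width: 0.718
```

```bash
python3 -c "
from h import *
show([.6497,.1485,.1677])"
```

```text
28.85 pos [0.6501 0.1481 0.1695] yaw 149.63181416426528 [ 0.0384 -0.0062 -0.9992] q [ 0.2303  0.4916  0.148   1.1913 -0.0148  0.7598] F [-0.8664  0.0862 -0.4803] T [-0.0475  0.1201 -0.0209] g 0.7177931154123882 REL cm [0.0623 0.0087 0.1783]
```

Request:
drive_tool(dp=[[0,0,0.02],[0,0,0.02],[0,0,0.02],[0,0,0.02],[0,0,0],[0,0,0],[0,0,0],[0,0,0]], roll=[0.1,0.1,0.1,0,0,0,0,0])

```text
clock: 29.65
tool_pos: [0.65, 0.1479, 0.1686]
tool_rot: [1.234, 2.848, 0.013]
force: [-1.3, 0.9, -0.0]
grip_width: 0.718
```

```bash
python3 -c "
from h import *
show([.6497,.1485,.1677])"
```

```text
29.65 pos [0.65   0.1479 0.1686] yaw 133.10921569366758 [ 0.038  -0.0072 -0.9993] q [ 0.2304  0.4921  0.1466  1.1899 -0.0157  1.0481] F [-1.2508  0.9327 -0.0472] T [-0.0911  0.3382 -0.1597] g 0.7183901289314849 REL cm [0.0645 0.0174 0.0906]
```

Request:
drive_tool(dp=[[0,0,0.03],[0,0,0.03],[0,0,0.02],[0,0,0],[0,0,0],[0,0,0],[0,0,0],[0,0,0]], roll=[0.1,0.1,0.08,0,0,0,0,0])

```text
clock: 30.45
tool_pos: [0.6498, 0.148, 0.1678]
tool_rot: [1.618, 2.651, 0.021]
force: [0.3, 1.0, 1.3]
grip_width: 0.721
```

```bash
python3 -c "
from h import *
show([.6497,.1485,.1677])
for i in range(3):
  snapshot('top'); print(observe()['torque'],observe()['force'])"
```

```text
30.45 pos [0.6498 0.148  0.1678] yaw 117.19053229161158 [ 0.0377 -0.0073 -0.9993] q [ 0.2305  0.4925  0.1453  1.1886 -0.0157  1.3261] F [0.349  1.0452 1.2624] T [-0.1486  0.4942 -0.0531] g 0.7212912583403311 REL cm [0.0549 0.0135 0.0126]
[-0.0838  0.5088  0.0111] [0.2164 0.8929 0.7277]
[-0.1534  0.508  -0.0007] [0.7143 0.6939 1.3069]
[-0.1186  0.4818 -0.0151] [-0.0325  0.8451 -1.0911]
```

Request:
drive_tool(dp=[[0,0,0],[0,0,0],[0,0,0],[0,0,0],[0,0,0],[0,0,0],[0,0,0],[0,0,0]], roll=[0,0,0,0,0,0.05,0.05,0.05])

```text
clock: 31.4
tool_pos: [0.6495, 0.1479, 0.1678]
tool_rot: [1.816, 2.521, 0.024]
force: [-0.3, 0.8, 0.9]
grip_width: 0.721
```

```bash
python3 - <<'E'
from h import *
show([.6497,.1485,.1677])
im=snapshot("scene"); a=crop("s",im,265,262,35,9)[0]
cv2.imwrite("pics/c5.png",cv2.convertScaleAbs(a[:600],alpha=2.2))
show([.6497,.1485,.1677])
E
```

```text
31.4 pos [0.6495 0.1479 0.1678] yaw 108.45080728419897 [ 0.037  -0.0076 -0.9993] q [ 0.2307  0.4925  0.145   1.1891 -0.0159  1.4789] F [-0.3094  0.7896  0.9437] T [-0.1717  0.71    0.6664] g 0.72127273350785 REL cm [0.0476 0.0403 0.008 ]
31.45 pos [0.6494 0.148  0.1678] yaw 108.27537571642766 [ 0.037  -0.0076 -0.9993] q [ 0.2307  0.4925  0.145   1.1891 -0.0159  1.482 ] F [-1.5816  0.5784  0.3437] T [-0.1479  0.7641  0.4225] g 0.716390586572382 REL cm [0.0433 0.0406 0.0082]
```

View pics/c5.png

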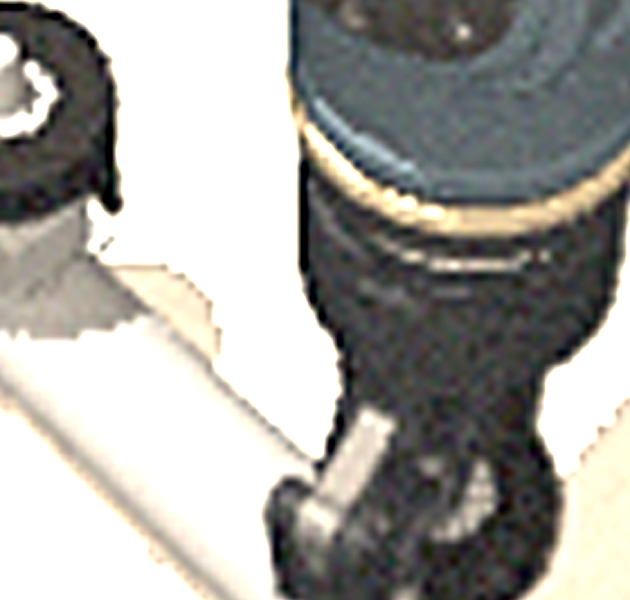

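Request:
drive_tool(dp=[[0,0,0],[0,0,0],[0,0,0],[0,0,0],[0,0,0],[0,0,0],[0,0,0],[0,0,0]], roll=[0,0,0,0,0,0,0,0])

```text
clock: 32.25
tool_pos: [0.6494, 0.148, 0.1678]
tool_rot: [1.813, 2.523, 0.024]
force: [-0.4, 1.2, 0.6]
grip_width: 0.715
```

```bash
python3 -c "
from h import *
show([.6497,.1485,.1677])"
```

```text
32.25 pos [0.6494 0.148  0.1678] yaw 108.58300489160861 [ 0.0369 -0.0077 -0.9993] q [ 0.2308  0.4925  0.1451  1.1892 -0.0159  1.4766] F [-0.3693  1.1565  0.5945] T [-0.19    0.6225  0.3489] g 0.7146399301738882 REL cm [0.0418 0.0431 0.0088]
```

Request:
drive_tool(dp=[[0,0,0],[0,0,0],[0,0,0],[0,0,0],[0,0,0],[0,0,0],[0,0,0],[0,0,0]], roll=[0.03,0,0,0,0,0,0,0])

```text
clock: 33.05
tool_pos: [0.6493, 0.148, 0.1678]
tool_rot: [1.853, 2.494, 0.024]
force: [-0.7, 1.0, 0.5]
grip_width: 0.713
```

```bash
python3 -c "
from h import *
show([.6497,.1485,.1677])"
```

```text
33.05 pos [0.6493 0.148  0.1678] yaw 106.74857696768296 [ 0.0367 -0.0077 -0.9993] q [ 0.2309  0.4925  0.145   1.1894 -0.0159  1.5088] F [-0.6878  1.0232  0.5105] T [-0.1815  0.7333  0.5421] g 0.7130956035150502 REL cm [0.035  0.051  0.0072]
```

Request:
drive_tool(dp=[[0,0,0],[0,0,0],[0,0,0],[0,0,0],[0,0,-0.5],[0,0,-2],[0,0,-4],[0,0,-4]], roll=[0,0,0,0,0,0,0,0], gripper=0.95)

```text
clock: 33.85
tool_pos: [0.6437, 0.1479, 0.2706]
tool_rot: [1.86, 2.496, 0.014]
force: [1.3, -0.6, 0.0]
grip_width: 0.949
```

```bash
python3 -c "
from h import *
show([.45,-.05,.35])
plan([.47,.0,.33],8,0)"
```

```text
33.85 pos [0.6437 0.1479 0.2706] yaw 106.59319067265169 [ 0.0282 -0.0098 -0.9996] q [ 0.2327  0.4583  0.3513  1.4386 -0.0161  1.5135] F [ 1.2776 -0.6318  0.0214] T [ 0.0659 -0.0856 -0.0407] g 0.9491995433586131 REL cm [-13.5738 -24.0203  -8.2935]
[-1.16, -2.59, -0.79],[-1.16, -2.59, -0.79],[-1.16, -2.59, -0.79],[-1.16, -2.59, -0.79],[-1.16, -2.59, -0.79],[-1.16, -2.59, -0.79],[-1.16, -2.59, -0.79],[-1.16, -2.59, -0.79],
```

Request:
drive_tool(dp=[[-2,-4.3,-0.8],[-2,-4.3,-0.8],[-2,-4.3,-0.8],[-2,-4.3,-0.8],[-2,-4.3,-0.8],[-2,-4.3,-0.8],[0,0,0],[0,0,0]], roll=[0,0,0,0,0,0,0,0])

```text
clock: 34.65
tool_pos: [0.4261, -0.0447, 0.3237]
tool_rot: [1.85, 2.483, 0.036]
force: [0.2, 0.2, -0.4]
grip_width: 0.949
```

```bash
python3 - <<'E'
from h import *
show([.45,-.05,.35])
im=snapshot("scene"); im2=snapshot("top")
a=crop("s",im,260,262,50,4)[0]; b=crop("s",im2,240,143,50,4)[0]
a=cv2.resize(im[215:335,200:320],(400,400),interpolation=3); b=cv2.resize(im2[80:200,180:300],(400,400),interpolation=3)
cv2.imwrite("pics/c6.png",cv2.convertScaleAbs(np.hstack([a,b]),alpha=1.6))
# ring outline centre checks, home: ring top z=.1644, nominal
th=np.linspace(0,2*np.pi,60)
for n,I in(("scene",im),("top",im2)):
    g=cv2.cvtColor(I,cv2.COLOR_BGR2GRAY)
    best=[]
    for z in np.arange(.158,.176,.001):
        X=np.c_[.650+.029*np.cos(th),.1483+.029*np.sin(th),np.full(60,z)]
    print(n,'mouth/ring-top centre px',proj(n,[[.650,.1483,.1644],[.650,-.0217,.1644]]))
E
```

```text
34.65 pos [ 0.4261 -0.0447  0.3237] yaw 106.59386865938548 [ 0.0503 -0.0086 -0.9987] q [-0.1024  0.0188 -0.1038  1.3974 -0.0034  1.1782] F [ 0.1994  0.1921 -0.4009] T [ 0.0305 -0.0361 -0.049 ] g 0.9490463619067134 REL cm [-1.2457  2.2567 -2.4984]
scene mouth/ring-top centre px [[278.4948 280.8034]
 [231.3712 235.1917]]
top mouth/ring-top centre px [[203.5741 142.3202]
 [276.8033 141.1512]]
```

View pics/c6.png

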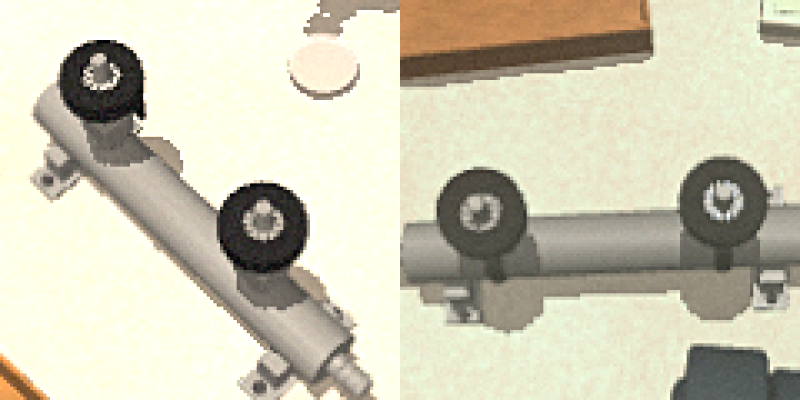

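Both pictures show the new ring (left crop 262,225; right crop 482,213) level on the head, with the knob through its hole, just like the finished head. Gripper height, turn angle and torque all point to fully home, so I'm handing in.

```bash
python3 -c "
from rig import *
print(hand_in())"
```

```text
the job is handed in; nothing more can be done
None
```

I set the screen knob up in the open head's mouth and let go of it. Then I put the ring over it and screwed it clockwise. The job was handed in at about 35 s of the 72 s, with the gripper open and well clear.

**Screen:** it met the springy gasket at the expected height. Pictures taken after release showed it flat and centred in the mouth.

**Ring:** it dropped straight into the gaps without a search. I turned it about 66° in all, some of which is twist of the head on its rubber stopper. At the end:
- The gripper was 0.1 mm from the height expected for fully home.
- Turning torque held at 0.35 N m. A last 2° raised it to about 0.54 N m, the stiff rise expected at the stop. That is slightly over the 0.3 to 0.5 range and below the 0.8 limit. The highest reading was a momentary 0.67 N m.
- Vertical force stayed within a few newtons throughout.

The final pictures show the new ring level, looking like the finished head beside it.

**What was off or unchecked:**
- The tool was tilted about 2° while screwing, because the wrist had hit its turn limit earlier. This put a sideways moment of about 0.7 N m on the neck.
- I did not re-grip the ring to confirm it was tight, and the cameras cannot resolve its last 2 mm of height. "Fully home" therefore rests on the gripper height, turn angle and torque.
- I touched nothing else that I know of, but I did not compare the rest of the bench before and after.

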